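Roll a freshly painted scaffold wheel into its drying dock

ROBOT

A 6-joint arm with a two-finger parallel gripper is mounted at the origin on the work surface. World frame = base frame: x ahead of the robot, y to its left, z up, the work surface at z = 0. Lengths are in m, angles in degrees, forces in N, time in s.
With the tool pointing down it reaches from about 0.375 to 0.925 m from the base axis. Payload 5.7 kg.
Tool frame: the origin (TCP) lies midway between the tips of the shut fingers; the grasp point (between the pads) lies 19 mm behind it; z points along the fingers, y is the line along which they close (so a half turn about z gives the same grasp; the last joint's range is limited). The gripper opens to 85 mm and grips with 20 to 120 N. Pads are 22 mm wide; open, the fingers measure 114 mm over their backs; the gripper's body (76 mm by 85 mm) begins 54 mm behind the grasp point. The pads swing forward as they close: fully open they stand 13 mm farther back than shut.
Start: joints at [62.217, 20.558, 86.54, -0, 72.909, -6.595], TCP at [0.217, 0.559, 0.231] pointing down, gripper open.
Joint ranges: [-170.27, 170.27], [-57.76, 135], [12.27, 136.19], [-55.21, 235.2], [11.17, 155.16], [-170.74, 170.74]. Speed limits (degrees/s): [136.94, 136.94, 180, 180, 180, 180].

INTERFACE

Orientations are given as a 3x3 rotation matrix whose columns are the frame's x, y, z axes.
In Python, from cell import monitor, eyes, workorder, spotter gives the robot as it stands.
- The arm moves only by the tool play_rows, never from a script. Its argument "increments" is a list that holds one entry, the list of rows, each a list of 7 numbers: the shift along the tool's x, y, z in mm, then the turn, a rotation vector about the tool's x, y, z in rad, then the opening in per cent of the stroke, from 0 (shut) to 100 (fully open). In form: [[[dx, dy, dz, wx, wy, wz, hand], ...]]. A call has 1 to 8 rows; each row is the pose to reach, as a shift and turn from the pose commanded when the call began, along the tool's axes at that moment; what a row does not reach only later rows make up. A row lasts 1/10 s, in which the tool goes at most 50 mm and 8.59 degrees, less where a joint would pass 70% of its speed; a pose out of reach is approached as far as the arm can. A call with a gripper value outside its range is refused whole. The fingers move at their own pace and stop on an object; "force" is the grip in N (left out, the last holds). Time passes only in rows, so rows that repeat a pose let the fingers close. It gives the time, the measured TCP pose, the force, the opening and the grip force at its end, in the units of the state.
- monitor.get_state(): the state, without advancing time (a new reading comes with each control period).
- eyes.snapshot(name): name is "scene" or "top" or "wrist"; returns the picture (420x560x3 uint8, red, green, blue); there is no depth.
- eyes.camera_model(name): a dict with "fov_y" (degrees; the focal length in pixels is half the picture's height over the tangent of half this angle, whatever the lens; pixels are square), "cx", "cy" (the principal point, pixels), "k1" (the pictures are not rectified: a ray, as slopes to the right and down, at radius r is drawn at 1 + k1 r^2 times it, then the intrinsics apply), "world_from_camera" (4x4, takes a point from camera to world coordinates); the wrist camera has in their place "hand_eye" (4x4, takes a point from camera to tool coordinates, whose origin is the TCP and whose axes are the flange's). Camera axes: x right, y up, looking along -z (the intrinsics and any distortion apply to the point x, -y, -z); pixel columns grow to the right and rows downward; lengths in m; the calibration is good to about 2 mm. A picture is of the moment at which its call begins: read the wrist's pose just before it. camera_model takes no time and is no camera call.
- workorder.finish_job(): hands the job in; it is judged then, once.
Trained networks look in the newest picture that a camera, given by its name, has taken for a name from the list of things; names that differ only in an ending like _2 or _b are one class to them, and where a whole thing is asked for, a point or a joint stands for the part that bears it (a point fixed in the world has none). Each returns a list of dicts, best first, with "conf" (0 to 1); they miss things now and then, are a little off and sometimes report something else, mostly with a low value. They report only what shows in the picture. A call takes as long as a camera call.
- spotter.silhouettes(camera, label): "pixels" (420x560 bool, what is visible of it) and "box" ([left, top, right, bottom] in pixels, round what is visible of it).
The state is a dict: "clock": time; "joint_pos": joint angles; "qvel": joint speeds; "tau": joint torques, N m; "ee_pos": TCP position; "eef_rot": TCP orientation; "wrist_force": force on the tool from outside, world axes, zero at the start; "moment": the same for the moment, N m; "finger_gap": finger opening in m; "grip_force": force on a finger pad.
Only numpy, scipy, OpenCV 4.12 (cv2) and the standard library are available. Lean on these libraries where they do the work, as an engineer would, in place of code of your own. Each camera call takes 0.05 s, during which the arm holds its last target. There are 200 camera calls.

TASK

Both red faces of the scaffold wheel are wet with paint, so the wheel may only be touched on its black tyre. Roll it on its tyre along the plywood runway, out of its parking chock, over the thin bar and into the drying dock between the yellow kerbs, where it must stand upright and still, resting on both dock bars. Work gently (no more than about 15 N on the tyre), keep it on the runway without lifting, dragging or tipping it, and leave everything else on the table where it is.

Things in the scene. Friction and masses are not known exactly. Their poses are not given: they have to be found in the camera images.
- wheel: Castor wheel standing on its tyre: black rubber tyre 120 mm across, 32 mm wide; 0.36 to 0.73 kg. Origin at its centre. y is the axle, level; at the start z is up and x is about the runway's x, the way to roll; x and z turn with the wheel (rolling forward turns it about +y). A white mark lies on its +z side. It rolls easily, stops by itself on the bare board, and tips over sideways beyond 14 degrees.
- paint_left: Wet red paint disc on the wheel's +y face, 92 mm across, 1.5 mm proud of the tyre's side; nothing may touch it. Origin at the wheel's centre.
- paint_right: The same on the wheel's -y face. Origin at the wheel's centre.
- runway: Fixed plywood board, 400 mm long (x from -160 to +240 mm), 100 mm wide (y), 12 mm thick; origin on the table, on the centre line. The wheel is to roll along +x. Two yellow kerbs, 8 mm tall, run from x = 63 to 163 mm, with 44 mm free between them: the dock's sides.
- entry_bar (a point): Point on the board's upper face under the middle of the dock's thin entry bar, at the runway's x = 83 mm: round aluminium bar 8 mm in diameter, 70 mm long, across the board. It is let into the board: its top stands anywhere from 5.5 to 11.5 mm above the face, set anew each time and not measured, so the climb over it must be felt.
- end_bar (a point): Middle of the axis of the thick end bar of the dock: round aluminium bar 16 mm in diameter, 70 mm long, across the board at the runway's x = 151.3 mm; this point is 8 mm above the board.
- dock (a point): Where the wheel's centre lies, within 3 mm along the runway and in height, when it rests in the dock between entry bar and end bar: at x = 110 mm, y = 0, z = 74 mm of the runway's frame (62 mm above the board's upper face). Axes as the runway's.
- chock: Parking chock, fixed on the runway: two thin round bars across the way, 5 mm in diameter, lying on the board 24 mm before and behind the chock's origin, joined by two dark strips 5 mm tall, 46 mm apart. Origin on the board's upper face, under the middle of the chock. The wheel rests on both bars at the start, its centre 60.2 mm above the origin.
- bottle_yellow: Bystander: yellow pigment bottle, 50 x 70 x 138 mm, standing; origin at the centre of its underside.
- bottle_red: Bystander: dark red pigment bottle, 50 x 70 x 138 mm, standing; origin at the centre of its underside.
- bottle_blue: Bystander: blue round bottle, 60 mm in diameter, 150 mm tall; origin at the centre of its underside.
- brush: Bystander: flat paint brush, 200 mm long, lying on the table along the runway's side.
- tub: Bystander: white plastic tub, 140 mm across, 75 mm tall; origin at the centre of its underside.
- bearing: Bystander: steel bearing ring, 42 mm across, 12 mm tall, lying on the runway beyond the end bar; origin at the centre of its underside.
- old_wheel: Bystander: unpainted grey wheel, 120 mm across, 32 mm thick, lying flat on the table; origin at the centre of its underside.

How it is judged:
By the outcome, as a careful person would: the job done as asked, in the order asked, and still so for the second after the job is handed in, with the robot touching nothing.
It also fails if it takes over 72 s, if anything falls off the work surface, if the arm or the gripper's body presses on something with over 40 N, if the wrist force passes 120 N, or if a joint passes its speed limit or range.

## Working session

There is one attempt and no reset: what is moved stays moved. The work goes in short steps, Python scripts to look and compute and a tool call to move; the robot and the scene stay as the last step left them, time stands still between calls to the robot, and variables do not carry over. Pictures are saved under pics/ and viewed, at most 10 in all, crops included, and the job is handed in when it is done.

Besides the shell and the picture viewer there is one more tool, called after ">>>" in YAML: its name, and indented under it one key for each argument. play_rows: Moves the arm, as the interface text tells. Its arguments: {"type":"object","properties":{"increments":{"type":"array"},"force":{"type":"number"}},"required":["increments"]}

```bash
mkdir -p pics; ls; python3 - <<'E'
from cell import monitor, eyes, spotter
import cv2, numpy as np
np.set_printoptions(precision=4,suppress=True)
s=monitor.get_state(); print(s)
for n in ("scene","top"):
    im=eyes.snapshot(n); cv2.imwrite(f"pics/{n}0.png",im[:,:,::-1]); m=eyes.camera_model(n); print(n,m)
for n in ("top",):
    for l in ("wheel","runway","chock","bearing","old_wheel"):
        for d in spotter.silhouettes(n,l)[:2]: print(n,l,d["conf"],d["box"],d["pixels"].sum())
print(eyes.camera_model("wrist"))
E
```

```text
pics
{'clock': 0.0, 'joint_pos': array([62.2156, 20.5975, 86.6008,  0.0005, 72.9069, -6.5936]), 'qvel': array([ 0.0614,  0.0062, -0.0741, -0.0074, -0.088 ,  0.0832]), 'tau': array([ -0.0032, -52.7603, -27.8626,  -0.0007,   0.0133,  -0.    ]), 'ee_pos': array([0.2166, 0.5588, 0.2304]), 'eef_rot': array([[-0.9324,  0.3615, -0.0009],
       [ 0.3615,  0.9324, -0.0016],
       [ 0.0002, -0.0018, -1.    ]]), 'wrist_force': array([-0.4629,  0.664 , -0.2165]), 'moment': array([ 0.0178,  0.0266, -0.0136]), 'grip_force': 0.0, 'finger_gap': 0.0854081601806238}
scene {'fov_y': 50.95722584225791, 'cx': 281.34680634250475, 'cy': 213.36709343691845, 'k1': -0.01181749855719549, 'world_from_camera': array([[-0.8138, -0.411 ,  0.4109,  1.052 ],
       [ 0.5809, -0.5976,  0.5527,  0.5872],
       [ 0.0184,  0.6885,  0.725 ,  0.8695],
       [ 0.    ,  0.    ,  0.    ,  1.    ]])}
top {'fov_y': 56.85989407446322, 'cx': 283.3964257037114, 'cy': 213.02783255097344, 'k1': -0.044537172705597323, 'world_from_camera': array([[ 0.0008,  0.9901, -0.1401,  0.4552],
       [-1.    ,  0.0019,  0.0079, -0.0042],
       [ 0.008 ,  0.14  ,  0.9901,  0.9749],
       [ 0.    ,  0.    ,  0.    ,  1.    ]])}
top wheel 0.72 [297.5, 214.3, 346.9, 237.5] 932
top runway 0.75 [212.9, 175.8, 376.8, 268.1] 5300
top chock 0.42 [303.2, 237.2, 309.7, 238.2] 4
top bearing 0.72 [226.2, 195.3, 240.7, 209.2] 158
top old_wheel 0.65 [406.9, 255.5, 464.0, 307.6] 2100
top old_wheel 0.4 [266.7, 242.9, 345.3, 278.9] 1016
{'fov_y': 70.91492780650448, 'cx': 274.6303561809658, 'cy': 206.9270415531197, 'k1': -0.029809153233149525, 'hand_eye': array([[ 0.0002,  0.9576,  0.2882,  0.0748],
       [ 1.    , -0.0001, -0.0003,  0.    ],
       [-0.0002,  0.2882, -0.9576, -0.1431],
       [ 0.    ,  0.    ,  0.    ,  1.    ]])}
```

View pics/top0.png

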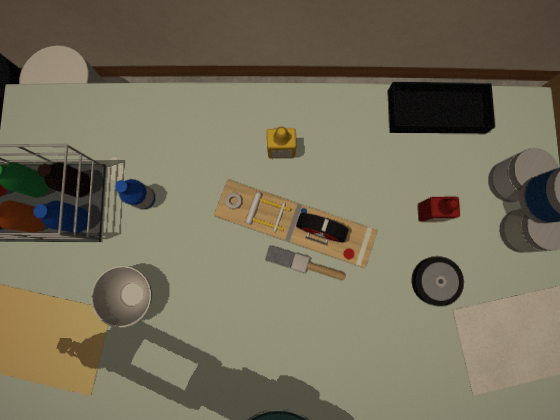

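View pics/scene0.png

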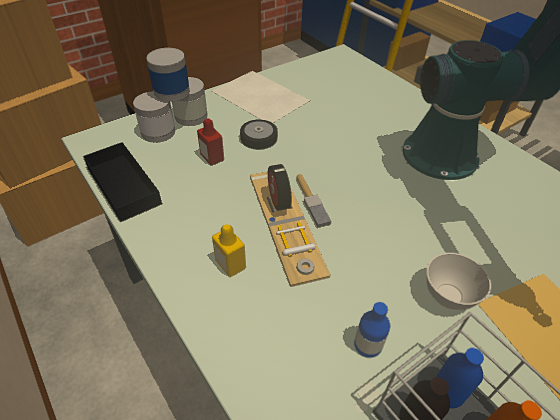

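```bash
cat > h.py <<'E'
from cell import monitor, eyes, spotter
import cv2, numpy as np
from scipy.optimize import minimize
np.set_printoptions(precision=4,suppress=True)
def wfc(n,s=None):
    m=eyes.camera_model(n)
    if n!="wrist": return m["world_from_camera"],m
    T=np.eye(4);T[:3,:3]=s["eef_rot"];T[:3,3]=s["ee_pos"]
    return T@m["hand_eye"],m
def proj(P,T,m):
    q=(np.asarray(P)-T[:3,3])@T[:3,:3]; u=np.c_[q[:,0],-q[:,1]]/-q[:,2:3]
    f=210/np.tan(np.radians(m["fov_y"]/2)); u=u*(1+m["k1"]*(u**2).sum(1,keepdims=True))
    return u*f+[m["cx"],m["cy"]]
def unproj(uv,z,T,m):
    f=210/np.tan(np.radians(m["fov_y"]/2)); d=(np.atleast_2d(uv)-[m["cx"],m["cy"]])/f; u=d.copy()
    for _ in range(8): u=d/(1+m["k1"]*(u**2).sum(1,keepdims=True))
    r=np.c_[u[:,0],-u[:,1],-np.ones(len(u))]@T[:3,:3].T
    return T[:3,3]+r*((z-T[2,3])/r[:,2:3])
def place(P,x,y,a):
    c,s=np.cos(a),np.sin(a); return np.c_[x+c*P[:,0]-s*P[:,1],y+s*P[:,0]+c*P[:,1],P[:,2]]
RUN=np.array([[x,y,z] for x in(-.16,.24) for y in(-.05,.05) for z in(0,.012)])
t=np.linspace(0,2*np.pi,60)
def WH(zc): return np.array([[.06*np.cos(a),y,zc+.06*np.sin(a)] for a in t for y in(-.016,.016)])
K=4
def fill(pts):
    im=np.zeros((420*K,560*K),np.uint8); cv2.fillConvexPoly(im,cv2.convexHull(np.round(pts*K).astype(np.int32)),1); return im>0
def hullmask(mask):
    n,l,st,_=cv2.connectedComponentsWithStats(mask.astype(np.uint8)); keep=np.zeros_like(mask)
    for i in range(1,n):
        if st[i,4]>25: keep|=l==i
    ys,xs=np.nonzero(keep); p=np.r_[np.c_[xs,ys],np.c_[xs+1,ys],np.c_[xs,ys+1],np.c_[xs+1,ys+1]]-.5
    return fill(p)
def fit(P,views,x0):
    # views: list of (mask,T,m); returns x,y,yaw
    H=[hullmask(v[0]) for v in views]
    def c(p):
        Q=place(P,*p); return sum(1-(f&h).sum()/(f|h).sum() for h,f in((h,fill(proj(Q,v[1],v[2]))) for h,v in zip(H,views)))
    sim=np.array([x0]+[np.array(x0)+d for d in np.diag([.02,.02,.15])])
    r=minimize(c,x0,method="Nelder-Mead",options=dict(initial_simplex=sim,xatol=1e-4,fatol=1e-4)); return r.x,r.fun
E
python3 - <<'E'
from h import *
V={"runway":[],"wheel":[]}
for n in("top","scene"):
    T,m=wfc(n); eyes.snapshot(n)
    for l in V:
        d=spotter.silhouettes(n,l)
        if d: V[l].append((d[0]["pixels"],T,m)); print(n,l,d[0]["conf"],d[0]["box"])
T,m=wfc("top"); g=unproj([[310,228]],.012,T,m)[0]; print(g)
for l,P in(("runway",RUN),("wheel",WH(.0722))):
    for vs in (V[l],V[l][:1],V[l][1:]): 
        x,f=fit(P,vs,[g[0],g[1],1.27]); print(l,x[:2],np.degrees(x[2]),f)
        if vs is V[l]and l=="runway": R=x
        if l=="wheel":
            d=x[:2]-R[:2];c,s=np.cos(R[2]),np.sin(R[2]);print("  in runway",c*d[0]+s*d[1],-s*d[0]+c*d[1])
print(proj(place(np.array([[.083,0,.02],[.1513,0,.028],[-.16,.05,.012],[.24,-.05,.012]]),*R),T,m))
for l in("bottle_red","old_wheel","brush"):
    d=spotter.silhouettes("scene",l)
    if d: print(l,d[0]["box"])
E
```

```text
top runway 0.4 [407.9, 257.6, 464.5, 306.6]
top wheel 0.78 [296.6, 215.0, 347.4, 239.1]
scene runway 0.78 [249.3, 172.3, 328.9, 286.5]
scene wheel 0.96 [269.7, 165.3, 294.7, 212.9]
[ 0.5538 -0.0782  0.012 ]
runway [ 0.5571 -0.0809] 71.09360174204552 1.0664683995038875
runway [ 0.5538 -0.0782] 72.76563998161456 1.0
runway [ 0.5571 -0.0809] 71.09360174204552 0.0664683995038875
wheel [ 0.5493 -0.1013] 71.19697289641661 0.12633773746933663
  in runway -0.02176652593398167 0.000731296202021281
wheel [ 0.5482 -0.1007] 71.00341633898385 0.04674467820241501
  in runway -0.02158682585256288 0.0019824829999997417
wheel [ 0.5496 -0.1025] 70.13742497163976 0.030444964871194413
  in runway -0.022818084059542106 7.015762047205346e-05
[[279.627  215.5209]
 [253.4891 206.1608]
 [366.0433 266.6788]
 [227.6266 177.5388]]
bottle_red [196.6, 117.1, 223.2, 166.4]
old_wheel [239.0, 120.6, 279.8, 151.3]
brush [296.6, 176.3, 333.8, 227.6]
```

```bash
cat >> h.py <<'E'
from scipy.spatial.transform import Rotation as Ro
R0=np.array([.5571,-.0809,np.radians(71.1)])
def tgt(x,y,z,t,R=R0):
    c,s=np.cos(R[2]),np.sin(R[2]); ex=np.array([c,s,0]);ez=np.array([0,0,1.]);ey=np.array([-s,c,0]);t=np.radians(t)
    p=np.array([R[0],R[1],0])+x*ex+y*ey+z*ez
    return p,np.c_[ex*np.cos(t)+ez*np.sin(t),-ey,ex*np.sin(t)-ez*np.cos(t)]
def row(x,y,z,t,s=None,R=R0):
    s=s or monitor.get_state(); p,M=tgt(x,y,z,t,R); A=s["eef_rot"]
    return np.round(np.r_[A.T@(p-s["ee_pos"])*1000,Ro.from_matrix(A.T@M).as_rotvec()],3)
def inrun(s=None,R=R0):
    s=s or monitor.get_state(); d=s["ee_pos"]-[R[0],R[1],0]; c,q=np.cos(R[2]),np.sin(R[2]); A=s["eef_rot"]
    e=np.array([[c,q,0],[-q,c,0],[0,0,1]])
    return dict(clock=s["clock"],p=e@d*1000,tilt=np.degrees(np.arctan2(e[0]@A[:,2],-A[2,2])),yawerr=np.degrees(np.arcsin(e[1]@A[:,0])),F=e@s["wrist_force"])
E
python3 -c "
from h import *
print(row(-.15,0,.25,0))"
```

```text
[-554.656 -623.961  -18.651   -0.       0.       1.531]
```

>>> play_rows:
  increments:
    - [[-555,-624,-19,0,0,1.531,0],[-555,-624,-19,0,0,1.531,0],[-555,-624,-19,0,0,1.531,0],[-555,-624,-19,0,0,1.531,0],[-555,-624,-19,0,0,1.531,0],[-555,-624,-19,0,0,1.531,0],[-555,-624,-19,0,0,1.531,0],[-555,-624,-19,0,0,1.531,0]]

```text
clock: 1.6
ee_pos: [0.3571, 0.183, 0.2408]
eef_rot: [[0.005, 1.0, 0.001], [1.0, -0.005, 0.0], [0.0, 0.001, -1.0]]
wrist_force: [1.1, 0.6, 0.4]
finger_gap: -0.0001
grip_force: 0.0
```

```bash
python3 -c "
from h import *
print(row(-.15,0,.25,0),inrun())"
```

```text
[-405.093  153.355   -9.126    0.001   -0.       0.325] {'clock': 1.6, 'p': array([184.8707, 274.7331, 240.7966]), 'tilt': np.float64(0.034869392030703585), 'yawerr': np.float64(18.632317123222183), 'F': array([ 0.9424, -0.8055,  0.3658])}
```

>>> play_rows:
  increments:
    - [[-405,153,-9,0,0,0.325,0],[-405,153,-9,0,0,0.325,0],[-405,153,-9,0,0,0.325,0],[-405,153,-9,0,0,0.325,0],[-405,153,-9,0,0,0.325,0],[-405,153,-9,0,0,0.325,0],[-405,153,-9,0,0,0.325,0],[-405,153,-9,0,0,0.325,0]]

```text
clock: 2.4
ee_pos: [0.4987, -0.1915, 0.249]
eef_rot: [[0.319, 0.948, 0.001], [0.948, -0.319, -0.0], [0.0, 0.001, -1.0]]
wrist_force: [0.3, 0.8, -0.2]
finger_gap: 0.0001
grip_force: 0.0
```

```bash
python3 -c "
from h import *
print(row(-.15,0,.25,0),inrun())"
```

```text
[-26.59   19.249  -1.04    0.001  -0.      0.005] {'clock': 2.4, 'p': array([-123.5121,   19.3886,  248.9505]), 'tilt': np.float64(0.0008532656771273518), 'yawerr': np.float64(0.30206082345655877), 'F': array([ 0.891 ,  0.0151, -0.2081])}
```

```bash
python3 -c "
from h import *
print(row(-.125,0,.08,30))"
```

```text
[ -1.592  19.292 168.961  -0.001   0.524   0.005]
```

>>> play_rows:
  increments:
    - [[-12,19,40,0,0.15,0.005,0],[-12,19,85,0,0.3,0.005,0],[-8,19,130,0,0.42,0.005,0],[-2,19,169,0,0.524,0.005,0],[-2,19,169,0,0.524,0.005,0],[-2,19,169,0,0.524,0.005,0]]

```text
clock: 3.0
ee_pos: [0.5151, -0.1972, 0.0793]
eef_rot: [[0.283, 0.946, 0.158], [0.819, -0.324, 0.474], [0.5, -0.004, -0.866]]
wrist_force: [1.0, -0.1, 1.2]
finger_gap: 0.0
grip_force: 0.0
```

```bash
python3 - <<'E'
from h import *
s=monitor.get_state();print(inrun(s))
im=eyes.snapshot("wrist").copy(); T,m=wfc("wrist",s)
d=spotter.silhouettes("wrist","wheel")
for P in (RUN,WH(.0722)):
    Q=place(P,*(R0 if P is RUN else [.5493,-.1015,R0[2]])); 
    for u in proj(Q,T,m): cv2.circle(im,tuple(int(v) for v in u),2,(0,255,0),-1)
for k in d[:2]: print(k["conf"],k["box"])
cv2.imwrite("pics/w1.png",im[:,:,::-1])
a,f=fit(WH(.0722),[(d[0]["pixels"],T,m)],[.5493,-.1015,R0[2]]); 
e=a[:2]-R0[:2];c,q=np.cos(R0[2]),np.sin(R0[2]);print(c*e[0]+q*e[1],-q*e[0]+c*e[1],np.degrees(a[2]),f)
print(row(-.092,0,.022,30))
E
```

```text
{'clock': 3.0, 'p': array([-123.6325,    2.0226,   79.3425]), 'tilt': np.float64(30.00176343871316), 'yawerr': np.float64(-0.13678031492804482), 'F': array([ 0.1895, -1.0049,  1.1669])}
0.69 [240.8, 0.0, 319.9, 195.6]
-0.021242970833685336 0.0009763453345300746 70.65723909033655 0.03516711665156602
[-2.884 -0.179 68.17   0.001  0.003  0.003]
```

View pics/w1.png

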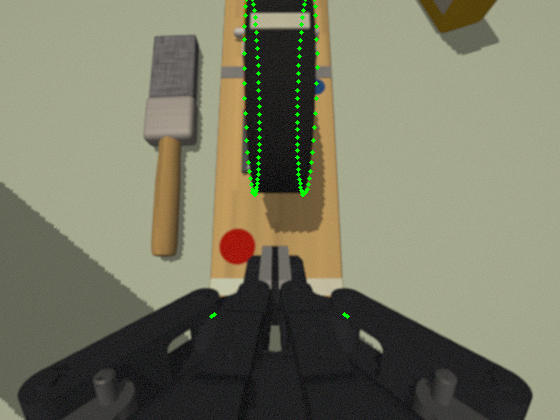

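>>> play_rows:
  increments:
    - [[-1,1,35,0,0,0,0],[-3,1,66,0,0,0,0],[-3,1,66,0,0,0,0],[-3,1,66,0,0,0,0]]

```text
clock: 3.5
ee_pos: [0.5279, -0.1687, 0.024]
eef_rot: [[0.277, 0.947, 0.162], [0.822, -0.321, 0.471], [0.498, 0.003, -0.867]]
wrist_force: [0.4, -0.4, 0.2]
finger_gap: 0.0002
grip_force: 0.0
```

```bash
python3 - <<'E'
from h import *
s=monitor.get_state();print(inrun(s))
for x,z in((-.08,.023),(-.075,.023),(-.07,.023)): print(row(x,.001,z,30,s))
E
```

```text
{'clock': 3.5, 'p': array([-92.5344,  -0.7878,  24.0233]), 'tilt': np.float64(29.889485016858405), 'yawerr': np.float64(0.25652487370428095), 'F': array([-0.2827, -0.5036,  0.1898])}
[10.365 -1.746  7.132  0.001  0.002  0.004]
[14.7   -1.728  9.624  0.001  0.002  0.004]
[19.035 -1.71  12.116  0.001  0.002  0.004]
```

>>> play_rows:
  increments:
    - [[7,-1.7,4.5,0,0,0.004,0],[13.8,-1.7,9,0,0,0.004,0],[13.8,-1.7,9,0,0,0.004,0],[13.8,-1.7,9,0,0,0.004,0]]

```text
clock: 3.9
ee_pos: [0.5304, -0.1526, 0.0207]
eef_rot: [[0.283, 0.945, 0.161], [0.818, -0.326, 0.473], [0.5, -0.002, -0.866]]
wrist_force: [0.7, -0.8, -0.2]
finger_gap: 0.0001
grip_force: 0.0
```

```bash
python3 - <<'E'
from h import *
s=monitor.get_state();print(inrun(s))
# chock climb: contact geometry; wheel centre path over front bar (R=62.5 about (xb, 14.5)); tool follows the tread without slip
cx0=-.0215; xb=cx0+.024; zb=.0145; r=.0625
d0=.016
for k,(t) in enumerate([30,29,26,23,20,17,14,11,8]):
    ph=np.arcsin(.024/r)-np.radians(3.3*k); c=np.array([xb-r*np.sin(ph),zb+r*np.cos(ph)])
    w=3.3*k*r/.06   # wheel turn, deg
    tt=np.radians(t); n=np.array([np.cos(tt),np.sin(tt)]); u=np.array([-np.sin(tt),np.cos(tt)])
    # contact shift along the finger: wheel turn minus tool turn rolls upward -> d grows for slipless
    d=d0-np.radians((30-t))*.06  # no tangential tool motion beyond wheel's: contact angle moved by tool turn
    d=d0 + 0.06*np.radians(30-t) - .06*0 
    T=c-.06*n-.011*n-u*(d0)
    print(k,np.round(c*1000,1),round(w,1),np.round(T*1000,1),row(T[0],.001,T[1],t,s))
E
```

```text
{'clock': 3.9, 'p': array([-76.4889,   2.0838,  20.728 ]), 'tilt': np.float64(29.99178320945817), 'yawerr': np.float64(-0.16855124765840826), 'F': array([-0.5278, -0.8844, -0.1774])}
0 [-21.5  72.2] 0.0 [-75.   22.9] [ 2.365  1.076 -1.09  -0.001  0.    -0.003]
1 [-18.1  73.5] 3.4 [-72.5  25.1] [ 5.651  1.065 -1.765 -0.001 -0.017 -0.003]
2 [-14.7  74.6] 6.9 [-71.5  29.1] [ 8.491  1.053 -4.745 -0.001 -0.07  -0.003]
3 [-11.2  75.5] 10.3 [-70.3  33. ] [11.479  1.042 -7.553 -0.001 -0.122 -0.003]
4 [-7.7 76.2] 13.8 [-68.9  36.8] [ 14.603   1.029 -10.184  -0.001  -0.174  -0.003]
5 [-4.1 76.6] 17.2 [-67.3  40.6] [ 17.854   1.017 -12.63   -0.001  -0.227  -0.003]
6 [-0.5 76.9] 20.6 [-65.6  44.2] [ 21.22    1.005 -14.886  -0.002  -0.279  -0.003]
7 [ 3.1 77. ] 24.1 [-63.6  47.7] [ 24.69    0.992 -16.945  -0.002  -0.331  -0.003]
8 [ 6.7 76.9] 27.5 [-61.4  51.1] [ 28.254   0.979 -18.805  -0.002  -0.384  -0.003]
```

>>> play_rows:
  increments:
    - [[4,1,-1.5,0,0,0,0],[6,1,-2,0,-0.017,0,0],[8.5,1,-4.7,0,-0.07,0,0],[11.5,1,-7.5,0,-0.122,0,0],[14.6,1,-10.2,0,-0.174,0,0],[17.9,1,-12.6,0,-0.227,0,0]]

```text
clock: 4.5
ee_pos: [0.5345, -0.1452, 0.0406]
eef_rot: [[0.313, 0.945, 0.093], [0.904, -0.327, 0.274], [0.289, -0.002, -0.957]]
wrist_force: [-0.4, -1.8, 1.2]
finger_gap: 0.0002
grip_force: 0.8
```

```bash
cat >> h.py <<'E'
def wheel(zc=.0722,views=("wrist",),g=(-.02,0)):
    s=monitor.get_state(); V=[]
    for n in views:
        im=eyes.snapshot(n); T,m=wfc(n,s); d=spotter.silhouettes(n,"wheel")
        if d: V.append((d[0]["pixels"],T,m)); print(n,d[0]["conf"],d[0]["box"])
    p=tgt(g[0],g[1],0,0)[0]
    a,f=fit(WH(zc),V,[p[0],p[1],R0[2]]); e=a[:2]-R0[:2];c,q=np.cos(R0[2]),np.sin(R0[2])
    return np.round([1000*(c*e[0]+q*e[1]),1000*(-q*e[0]+c*e[1]),np.degrees(a[2]-R0[2]),f],3)
E
python3 - <<'E'
from h import *
print(inrun())
print(wheel(.0765,("top","scene"),(-.005,0)))
print(wheel(.0765,("wrist",),(-.005,0)))
E
```

```text
{'clock': 4.5, 'p': array([-68.1154,   0.5766,  40.6096]), 'tilt': np.float64(16.817014773026056), 'yawerr': np.float64(-0.20719759644235522), 'F': array([-1.8286, -0.1823,  1.2038])}
top 0.94 [292.4, 214.5, 341.2, 236.0]
scene 0.63 [269.3, 171.6, 297.4, 215.7]
[-3.293  2.526  0.378  0.187]
wrist 0.58 [206.8, 0.0, 357.0, 239.8]
[9.714 1.199 0.178 0.007]
```

```bash
python3 - <<'E'
from h import *
s=monitor.get_state(); print(inrun(s))
for x,z,t in((-65.6,44.2,14),(-63.6,47.7,11),(-61.4,51.1,8),(-58,53.5,6)): print(row(x/1e3,.001,z/1e3,t,s))
E
```

```text
{'clock': 4.8, 'p': array([-67.4094,   1.4377,  39.7463]), 'tilt': np.float64(17.07496665832961), 'yawerr': np.float64(-0.2154371005052078), 'F': array([-0.2349,  0.0827,  0.0952])}
[ 3.039  0.415 -3.727 -0.003 -0.054 -0.004]
[ 5.978  0.396 -6.486 -0.003 -0.106 -0.004]
[ 9.08   0.376 -9.09  -0.003 -0.158 -0.004]
[ 13.035   0.357 -10.386  -0.003  -0.193  -0.003]
```

>>> play_rows:
  increments:
    - [[3,0,-3.7,0,-0.054,0,0],[6,0,-6.5,0,-0.106,0,0],[9,0,-9,0,-0.158,0,0],[13,0,-10.4,0,-0.193,0,0],[13,0,-10.4,0,-0.193,0,0]]

```text
clock: 5.3
ee_pos: [0.5373, -0.1346, 0.0537]
eef_rot: [[0.324, 0.946, 0.03], [0.94, -0.325, 0.1], [0.104, -0.004, -0.995]]
wrist_force: [0.4, -0.1, 0.2]
finger_gap: 0.0003
grip_force: 0.0
```

```bash
python3 - <<'E'
from h import *
print(inrun())
print(wheel(.072,("top",),(.01,0)))
print(wheel(.072,("scene",),(.01,0)))
cv2.imwrite("pics/s2.png",cv2.resize(eyes.snapshot("scene")[130:310,200:380,::-1],None,fx=3,fy=3))
E
```

```text
{'clock': 5.3, 'p': array([-57.2672,   1.3575,  53.6547]), 'tilt': np.float64(5.974718484752604), 'yawerr': np.float64(-0.10104499970013628), 'F': array([ 0.0176, -0.4406,  0.2445])}
top 0.68 [427.6, 197.1, 458.4, 217.3]
[10. -0.  0.  1.]
scene 0.97 [273.6, 179.9, 298.3, 226.7]
[34.995 -0.445  0.803  0.042]
```

View pics/s2.png

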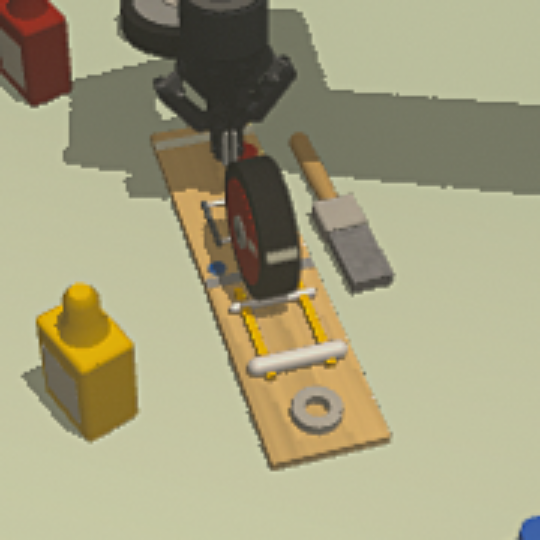

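```bash
python3 - <<'E'
from h import *
print(row(-.04,.0005,.026,30))
E
```

```text
[15.673  0.913 29.134 -0.003  0.419 -0.005]
```

>>> play_rows:
  increments:
    - [[4,0,7,0,0.15,0,0],[8,0,15,0,0.29,0,0],[12,0.5,23,0,0.42,0,0],[15.7,0.5,29,0,0.42,-0.004,0],[15.7,0.5,29,0,0.42,-0.004,0]]

```text
clock: 6.05
ee_pos: [0.5426, -0.1183, 0.0253]
eef_rot: [[0.284, 0.946, 0.158], [0.818, -0.325, 0.474], [0.5, -0.005, -0.866]]
wrist_force: [-0.6, 0.9, 0.4]
finger_gap: 0.0001
grip_force: 0.0
```

```bash
python3 - <<'E'
from h import *
print(inrun())
print(wheel(.072,("wrist",),(.035,0)))
print(wheel(.072,("scene",),(.035,0)))
im=cv2.cvtColor(eyes.snapshot("wrist"),cv2.COLOR_RGB2BGR); cv2.imwrite("pics/w2.png",im)
s=monitor.get_state()
print(proj(place(np.array([[.083,.035,.018],[.083,-.035,.018],[.1513,.035,.02],[.1513,-.035,.02],[.0025,.02,.012],[.063,.026,.02],[.063,-.026,.02]]),*R0),*wfc("wrist",s)))
E
```

```text
{'clock': 6.05, 'p': array([-40.1192,   1.6107,  25.2752]), 'tilt': np.float64(29.972678752639244), 'yawerr': np.float64(-0.20530565531658837), 'F': array([0.6241, 0.858 , 0.3946])}
wrist 0.75 [215.1, 1.5, 343.3, 212.6]
[39.53   1.867  0.377  0.008]
scene 0.73 [273.5, 183.1, 300.6, 231.8]
[44.404 -0.533  0.645  0.032]
[[225.826   76.5248]
 [330.9352  76.9043]
 [229.8423  -6.6044]
 [327.0397  -6.2523]
 [245.8765 195.5182]
 [237.9156 101.3262]
 [318.9023 101.6184]]
```

View pics/w2.png

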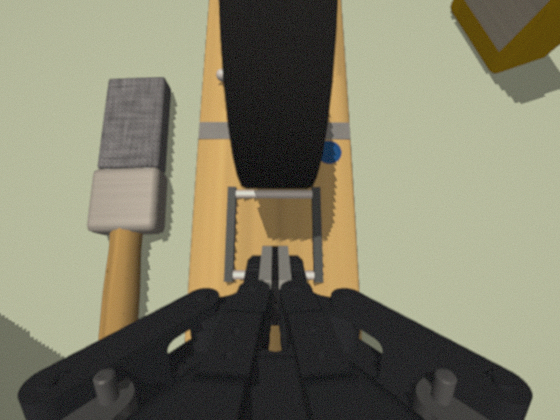

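```bash
python3 - <<'E'
from h import *
s=monitor.get_state(); print(inrun(s))
print(wheel(.072,("scene",),(.04,0)))
s=monitor.get_state()
for x,z in((-25,22),(-18,22),(-14,22),(-11,22),(-9,25),(-6,30)): print(x,z,row(x/1e3,.001,z/1e3,30,s))
E
```

```text
{'clock': 6.3, 'p': array([-38.4264,   0.5519,  27.3865]), 'tilt': np.float64(29.940499674595245), 'yawerr': np.float64(0.14547985464754234), 'F': array([ 0.2079,  0.0661, -0.1643])}
scene 0.92 [275.7, 182.0, 302.7, 232.6]
[49.934  0.996  2.057  0.037]
-25 22 [ 9.105 -0.462 11.398 -0.002  0.001  0.002]
-18 22 [15.169 -0.44  14.894 -0.002  0.001  0.002]
-14 22 [18.635 -0.427 16.891 -0.002  0.001  0.002]
-11 22 [21.234 -0.418 18.39  -0.002  0.001  0.002]
-9 25 [24.465 -0.414 16.789 -0.002  0.001  0.002]
-6 30 [29.561 -0.408 13.955 -0.002  0.001  0.002]
```

>>> play_rows:
  increments:
    - [[9,0,10,0,0,0,0],[15,0,14,0,0,0,0],[18.6,0,16,0,0,0,0],[18.6,0,16,0,0,0,0]]

```text
clock: 6.8
ee_pos: [0.5514, -0.0939, 0.022]
eef_rot: [[0.279, 0.947, 0.159], [0.819, -0.321, 0.475], [0.5, -0.003, -0.866]]
wrist_force: [-0.8, 1.2, 0.1]
finger_gap: -0.0001
grip_force: 0.0
```

```bash
python3 - <<'E'
from h import *
s=monitor.get_state(); print(inrun(s))
print(wheel(.072,("scene",),(.045,0)))
print(wheel(.072,("wrist",),(.045,0)))
s=monitor.get_state(); print(inrun(s))
E
```

```text
{'clock': 6.8, 'p': array([-14.1814,   1.2037,  21.9811]), 'tilt': np.float64(30.028109103967), 'yawerr': np.float64(0.059457626387664594), 'F': array([0.8847, 1.1302, 0.1443])}
scene 0.69 [299.6, 258.1, 316.0, 278.7]
[45. -0.  0.  1.]
wrist 0.57 [207.7, 0.0, 354.3, 255.2]
[46.899  1.367 -0.241  0.011]
{'clock': 7.0, 'p': array([-15.3969,   0.5975,  22.0454]), 'tilt': np.float64(30.010151091542085), 'yawerr': np.float64(0.00933736778884809), 'F': array([ 0.107 ,  0.4255, -0.0871])}
```

>>> play_rows:
  increments:
    - [[3,0,1.7,0,0,0,0],[6,0,3.5,0,0,0,0],[9.5,0,1.5,0,0,0,0],[9.5,0,1.5,0,0,0,0]]

```text
clock: 7.4
ee_pos: [0.5545, -0.0863, 0.0259]
eef_rot: [[0.28, 0.947, 0.16], [0.819, -0.322, 0.474], [0.5, -0.002, -0.866]]
wrist_force: [0.0, 0.2, 0.2]
finger_gap: -0.0001
grip_force: 0.0
```

```bash
python3 - <<'E'
from h import *
s=monitor.get_state(); print(inrun(s))
print(wheel(.072,("wrist",),(.045,0)))
E
```

```text
{'clock': 7.4, 'p': array([-5.9102,  0.7018, 25.9042]), 'tilt': np.float64(30.021723709065625), 'yawerr': np.float64(0.03441746930353894), 'F': array([0.2109, 0.0333, 0.2355])}
wrist 0.64 [208.8, 0.8, 349.7, 269.3]
[50.373  1.523  0.043  0.008]
```

```bash
cat >> h.py <<'E'
def climb(D,h=8.5,d0=.018,cx0=.051):
    zb=12+h-4; f0=np.degrees(np.arcsin((83-cx0*1000)/64)); f=np.radians(f0-D)
    c=np.array([.083-.064*np.sin(f),zb/1000+.064*np.cos(f)]); t=30-.8*D; tt=np.radians(t)
    n=np.array([np.cos(tt),np.sin(tt)]);u=np.array([-np.sin(tt),np.cos(tt)]); d=d0-.06*np.radians(D*(64/60-.8))
    T=c-.071*n-d*u
    return c,T,t
E
python3 - <<'E'
from h import *
s=monitor.get_state(); print(inrun(s))
for D in range(0,22,3):
    c,T,t=climb(D); print(D,np.round(c*1000,1),np.round(T*1000,1),t,row(T[0],.001,T[1],t,s))
E
```

```text
{'clock': 7.5, 'p': array([-6.2269,  0.6218, 25.6677]), 'tilt': np.float64(30.006660649160263), 'yawerr': np.float64(0.03168596146711143), 'F': array([ 0.7437, -0.539 ,  0.4844])}
0 [51.  71.9] [-1.5 20.8] 30.0 [ 1.688 -0.363  6.554 -0.002 -0.     0.001]
3 [53.9 73.5] [-1.  25.4] 27.6 [ 4.382 -0.37   2.816 -0.002 -0.042  0.001]
6 [57. 75.] [-0.3 30. ] 25.2 [ 7.262 -0.376 -0.769 -0.002 -0.084  0.001]
9 [60.1 76.2] [ 0.6 34.5] 22.8 [10.32  -0.382 -4.191 -0.002 -0.126  0.001]
12 [63.2 77.4] [ 1.8 38.9] 20.4 [13.548 -0.387 -7.443 -0.002 -0.168  0.001]
15 [66.4 78.3] [ 3.2 43.2] 18.0 [ 16.935  -0.392 -10.516  -0.002  -0.21    0.001]
18 [69.7 79.1] [ 4.8 47.5] 15.6 [ 20.472  -0.397 -13.403  -0.002  -0.251   0.001]
21 [73.  79.7] [ 6.6 51.7] 13.2 [ 24.149  -0.401 -16.096  -0.002  -0.293   0.001]
```

>>> play_rows:
  increments:
    - [[-1.5,0,3.5,0,0,0,0],[0,0,6.3,0,0,0,0],[1.7,0,6,0,0,0,0],[4.4,0,2.8,0,-0.042,0,0],[7.3,0,-0.8,0,-0.084,0,0],[10.3,0,-4.2,0,-0.126,0,0]]

```text
clock: 8.1
ee_pos: [0.5564, -0.0807, 0.0342]
eef_rot: [[0.299, 0.946, 0.122], [0.873, -0.323, 0.365], [0.385, -0.002, -0.923]]
wrist_force: [-1.3, -2.6, -0.1]
finger_gap: 0.0001
grip_force: 1.2
```

```bash
python3 - <<'E'
from h import *
s=monitor.get_state(); print(inrun(s))
print(wheel(.076,("scene",),(.06,0)),inrun())
s=monitor.get_state()
for D in range(9,42,3):
    c,T,t=climb(D); print(D,np.round(c*1000,1),np.round(T*1000,1),t,row(T[0],.001,T[1],t,s))
E
```

```text
{'clock': 8.1, 'p': array([-0.0584,  0.7721, 34.1558]), 'tilt': np.float64(22.65137235621355), 'yawerr': np.float64(0.01691397786250617), 'F': array([-2.8838,  0.4353, -0.0524])}
scene 0.82 [276.5, 185.6, 302.9, 231.5]
[59.191 -0.407  0.001  0.031] {'clock': 8.2, 'p': array([ 1.1172,  0.3092, 35.1269]), 'tilt': np.float64(22.72592287142013), 'yawerr': np.float64(0.1653792777253257), 'F': array([-3.866 , -0.3182, -0.1014])}
9 [60.1 76.2] [ 0.6 34.5] 22.8 [-0.721 -0.692  0.423 -0.001  0.001  0.003]
12 [63.2 77.4] [ 1.8 38.9] 20.4 [ 2.069 -0.689 -3.212 -0.001 -0.041  0.003]
15 [66.4 78.3] [ 3.2 43.2] 18.0 [ 5.039 -0.685 -6.689 -0.001 -0.082  0.003]
18 [69.7 79.1] [ 4.8 47.5] 15.6 [  8.182  -0.681 -10.001  -0.001  -0.124   0.003]
21 [73.  79.7] [ 6.6 51.7] 13.2 [ 11.488  -0.675 -13.139  -0.001  -0.166   0.003]
24 [76.3 80.1] [ 8.7 55.7] 10.799999999999997 [ 14.948  -0.669 -16.095  -0.001  -0.208   0.003]
27 [79.7 80.4] [10.9 59.7] 8.399999999999999 [ 18.553  -0.662 -18.863  -0.001  -0.25    0.003]
30 [83.  80.5] [13.4 63.5] 6.0 [ 22.291  -0.655 -21.434  -0.001  -0.292   0.003]
33 [86.3 80.4] [16.  67.2] 3.599999999999998 [ 26.153  -0.647 -23.804  -0.001  -0.334   0.003]
36 [89.7 80.1] [18.9 70.7] 1.1999999999999993 [ 30.128  -0.638 -25.967  -0.001  -0.376   0.003]
39 [93.  79.7] [21.9 74.1] -1.2000000000000028 [ 34.204  -0.629 -27.918  -0.001  -0.418   0.003]
```

>>> play_rows:
  increments:
    - [[2.8,0,-3.6,0,-0.042,0,0],[5.8,0,-7.1,0,-0.084,0,0],[8.9,0,-10.4,0,-0.126,0,0],[12.2,0,-13.5,0,-0.168,0,0],[15.7,0,-16.5,0,-0.21,0,0]]

```text
clock: 8.7
ee_pos: [0.559, -0.0731, 0.0555]
eef_rot: [[0.317, 0.947, 0.058], [0.93, -0.323, 0.176], [0.185, -0.002, -0.983]]
wrist_force: [-1.2, -2.5, 1.2]
finger_gap: -0.0002
grip_force: 1.2
```

```bash
python3 - <<'E'
from h import *
s=monitor.get_state(); print(inrun(s))
for D in range(24,42,3):
    c,T,t=climb(D); print(D,np.round(c*1000,1),np.round(T*1000,1),t,row(T[0],.001,T[1],t,s))
print(wheel(.08,("scene",),(.076,0)),inrun())
E
```

```text
{'clock': 8.7, 'p': array([ 7.9958,  0.6898, 55.5192]), 'tilt': np.float64(10.687257691229863), 'yawerr': np.float64(0.051194733225841026), 'F': array([-2.7543,  0.2768,  1.1934])}
24 [76.3 80.1] [ 8.7 55.7] 10.799999999999997 [ 0.72  -0.31  -0.096 -0.003  0.002  0.001]
27 [79.7 80.4] [10.9 59.7] 8.399999999999999 [ 3.668 -0.316 -3.554 -0.003 -0.04   0.001]
30 [83.  80.5] [13.4 63.5] 6.0 [ 6.787 -0.322 -6.849 -0.003 -0.082  0.001]
33 [86.3 80.4] [16.  67.2] 3.599999999999998 [10.07  -0.327 -9.972 -0.003 -0.124  0.001]
36 [89.7 80.1] [18.9 70.7] 1.1999999999999993 [ 13.506  -0.331 -12.917  -0.002  -0.166   0.001]
39 [93.  79.7] [21.9 74.1] -1.2000000000000028 [ 17.086  -0.335 -15.675  -0.002  -0.207   0.001]
scene 0.69 [279.5, 190.1, 307.3, 237.0]
[75.271  0.086  1.341  0.03 ] {'clock': 8.8, 'p': array([ 9.571 ,  0.5211, 56.0234]), 'tilt': np.float64(10.797041512605766), 'yawerr': np.float64(0.16277615575983764), 'F': array([ 0.6081, -0.4454, -0.1083])}
```

>>> play_rows:
  increments:
    - [[3,0,-3.5,0,-0.042,0,0],[6,0,-6.8,0,-0.084,0,0],[9.4,0,-9.9,0,-0.126,0,0],[12.8,0,-12.8,0,-0.168,0,0],[12.8,0,-12.8,0,-0.168,0,0]]

```text
clock: 9.3
ee_pos: [0.5626, -0.0618, 0.0702]
eef_rot: [[0.321, 0.947, 0.004], [0.947, -0.321, 0.021], [0.021, -0.003, -1.0]]
wrist_force: [-0.1, 0.3, 0.2]
finger_gap: 0.0002
grip_force: 0.0
```

```bash
python3 - <<'E'
from h import *
print(inrun())
print(wheel(.074,("scene",),(.1,0)),inrun())
cv2.imwrite("pics/s3.png",cv2.resize(eyes.snapshot("scene")[130:310,200:380,::-1],None,fx=3,fy=3))
E
```

```text
{'clock': 9.3, 'p': array([19.8923,  1.0154, 70.2344]), 'tilt': np.float64(1.2183605633298402), 'yawerr': np.float64(0.18381694889387468), 'F': array([0.2636, 0.1846, 0.2025])}
scene 0.86 [279.2, 199.5, 308.3, 247.0]
[101.172   0.634   0.57    0.037] {'clock': 9.4, 'p': array([18.951 ,  1.2464, 69.9207]), 'tilt': np.float64(1.247072456832286), 'yawerr': np.float64(0.11976934987036666), 'F': array([0.1006, 0.1613, 0.0655])}
```

View pics/s3.png

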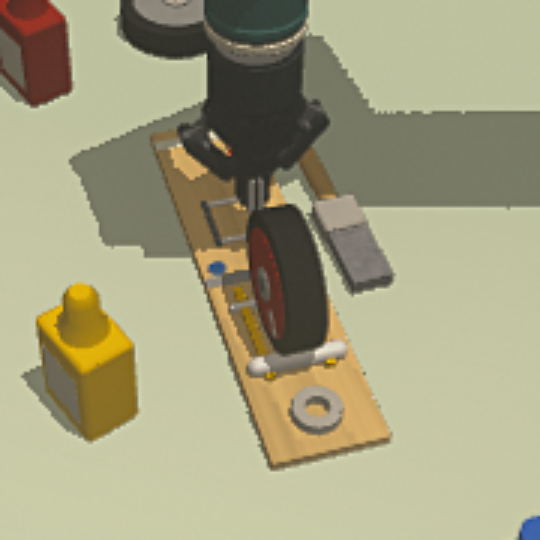

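The wheel has crossed the entry bar and stands upright against the end bar, around pixel (287,280) in the crop, with the finger behind it. I'll back the arm off and let the wheel settle.

>>> play_rows:
  increments:
    - [[-30,0,0,0,0,0,0],[-60,0,-10,0,0,0,0],[-80,0,-50,0,0,0,0],[-90,0,-100,0,0,0,0],[-90,0,-150,0,0,0,0],[-90,0,-150,0,0,0,0],[-90,0,-150,0,0,0,0],[-90,0,-150,0,0,0,0]]

```text
clock: 10.25
ee_pos: [0.5315, -0.1507, 0.2171]
eef_rot: [[0.323, 0.946, 0.002], [0.946, -0.323, 0.021], [0.021, -0.005, -1.0]]
wrist_force: [-0.3, 0.0, 0.1]
finger_gap: -0.0001
grip_force: 0.0
```

```bash
python3 - <<'E'
from h import *
print(inrun())
for i in range(3): print(wheel(.074,("scene",),(.105,0)))
print(wheel(.074,("top",),(.105,0)))
print(wheel(.074,("wrist",),(.105,0)),monitor.get_state()["clock"])
a=cv2.resize(eyes.snapshot("scene")[160:290,220:350,::-1],(390,390)); b=cv2.resize(eyes.snapshot("wrist")[:,:,::-1],(400,300)); o=np.zeros((390,790,3),np.uint8); o[:,:390]=a;o[:300,390:]=b
cv2.imwrite("pics/f.png",o)
E
```

```text
{'clock': 10.25, 'p': array([-74.3   ,   1.5847, 217.1281]), 'tilt': np.float64(1.1972838215115982), 'yawerr': np.float64(0.051510479068899086), 'F': array([-0.0937,  0.277 ,  0.0911])}
scene 0.75 [280.4, 201.1, 307.9, 250.3]
[112.401   0.299   0.111   0.048]
scene 0.74 [282.0, 199.0, 309.1, 250.1]
[113.136  -0.02    0.749   0.044]
scene 0.71 [249.0, 171.9, 328.6, 288.9]
[217.869 -19.768  34.189   0.625]
top 0.63 [242.3, 197.0, 294.4, 223.0]
[112.34    3.029   2.706   0.093]
wrist 0.83 [253.4, 0.9, 303.0, 65.9]
[111.97    3.48    1.552   0.05 ] 10.75
```

View pics/f.png

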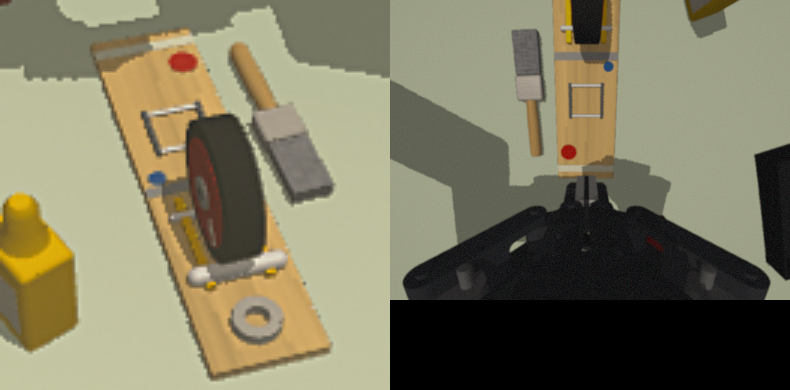

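The wheel stands upright between the kerbs, touching both bars (about 112 mm measured against a target of 110 ± 3), and the arm is clear. I'll wait briefly for it to come to rest, then hand in.

>>> play_rows:
  increments:
    - [[0,0,0,0,0,0,0],[0,0,0,0,0,0,0],[0,0,0,0,0,0,0],[0,0,0,0,0,0,0],[0,0,0,0,0,0,0],[0,0,0,0,0,0,0],[0,0,0,0,0,0,0],[0,0,0,0,0,0,0]]

```text
clock: 11.65
ee_pos: [0.5328, -0.1509, 0.2187]
eef_rot: [[0.323, 0.947, 0.004], [0.946, -0.323, 0.02], [0.02, -0.002, -1.0]]
wrist_force: [0.7, 0.5, 0.9]
finger_gap: -0.0004
grip_force: 0.0
```

```bash
python3 - <<'E'
from h import *
print(wheel(.074,("scene",),(.11,0)))
a=eyes.snapshot("scene").astype(int)
for i in range(6): b=eyes.snapshot("scene").astype(int)
print(np.abs(a-b)[195:255,275:312].mean(), np.abs(a-b)[300:400,20:150].mean())
from cell import workorder
print(workorder.finish_job())
E
```

```text
scene 0.82 [279.4, 203.0, 311.3, 250.5]
[110.843  -0.375  -0.597   0.052]
0.7214714714714715 0.616897435897436
the job is handed in; nothing more can be done
None
```

I rolled the wheel out of the chock, over the entry bar and into the dock, and handed the job in at about 12 s; no verdict came back. It stands upright and still between the kerbs, about 111 mm along the runway against a target of 110 ± 3 mm. The most force I read was about 4 N, and only the tyre's tread was pushed.

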